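# Connector pull test: snap the covers shut, draw the spring gauge to its index and hold

## Task

Do the connector pull test on the small bench fixture. First press both hinged hold-down covers down until each clicks shut under its spring catch, so that the board cannot lift. Then take the spring gauge's bow handle and draw it straight out until the gauge's pointer is level with the tip of the set index, without pulling clearly beyond it, and finish with the handle still in the gripper, holding the pointer steady on the index; leave the index and the loose things beside the fixture alone.

Things in the scene. Friction and masses are not known exactly. Their poses are not given: they have to be found in the camera images.
- fixture: Pull-test fixture, fixed to the bench: black board nest on an aluminium base 116 (x) by 128 (y) mm, and in front of it on the line y = 0 the grey gauge housing (74 x 40 mm, top at z = 34 mm). Origin on the bench under the nest's middle; -x is the pull direction (roughly towards the robot), y left, z up; turned by up to 0.35 rad. Latch posts at x = -37 to -53, y = +-27 mm are 45 mm high.
- cover_left (a joint): Left cover (fixture's y = +27.5 mm), angle in rad: 0 shut and level, starts at 0.55 to 0.95. Hinge line along y at x = +40, z = 40 mm; the free edge (72 mm from it, 44 mm wide, 5 mm thick) faces the robot. The hinge rubs: it stays where left. At about 0.16 its lip meets a round spring catch: press on with 6 to 9 N; below about 0.08 it snaps to 0 and is held.
- cover_right (a joint): Right hold-down cover (fixture's y = -27.5 mm), else the same as the left one: grey frame with a clear window.
- pad_left (a point): Middle of the upper face of the black ribbed thumb pad (20 x 32 mm) on the left cover, the place to press; moves with the cover. It lies 58 mm from the hinge line along the cover and 6 mm above it, square to the cover. Cover shut: x = -18, z = 46 mm in the fixture's frame, 19 mm from the latch post. Axes: the cover's own.
- pad_right (a point): The same point on the right cover.
- gauge (a joint): Travel in m of the spring gauge's slide (handle and pointer together): 0 home, grows as it is drawn out along the fixture's -x, stop at 0.045. A spring pulls it back home: 3 N at 0 plus 0.22 N per mm (8 to 10 N at the index).
- handle: Bow handle of the gauge; origin at the middle of its round black grip sleeve (14 mm thick, 54 mm long, along the fixture's y), 78 mm above the bench, 144 mm in front of the fixture's origin when home; axes as the fixture's. Legs 41 mm left and right of it (72 mm clear). Free below it down to 31 mm above the bench (behind it 44 mm). Pinch it from above, one finger before and one behind it.
- pointer (a point): Tip of the gauge's thin black pointer, which stands out of the slot in the top of the gauge housing, 37 mm above the bench, and moves with the handle; axes as the fixture's. It is level with the index when the two have the same x in the fixture's frame.
- index (a point): Tip of the set index: a small steel clip with a knurled screw on the right of the slot in the gauge housing, clamped for the wanted test load, 22 to 32 mm in front of the pointer's home place, different each time. Axes as the fixture's: a pointer at positive x in this frame still has that far to go. Do not move it.
- next_board_mid (a point): Middle of a loose green circuit board 48 x 62 x 10 mm, flat on the bench left of the nest: leave alone.
- parts_bin_mid (a point): Middle of a small blue open parts bin, 84 x 58 x 38 mm, loose on the bench to the right in front of the fixture: leave alone.
- tweezers_mid (a point): Middle of steel tweezers, 129 mm long and 9 mm high, loose on the bench left of the gauge: leave alone.

How it is judged (in metres and radians):
On the way, in this order (a step that is already met when the one before it is completed fails the run):
1. both covers are shut under their catches (within 0.03 rad) with the gauge still home (value of joint each of cover_left, cover_right below 0.03 rad and value of joint gauge below 0.006 m), for 0.2 s.
2. the gauge is drawn out until its pointer is within 3 mm of the index tip (x of pointer in the frame of index between -0.003 and 0.003 m), for 0.3 s.
At the end, for the whole second after the job is handed in: Both covers are shut (within 0.03 rad), the gauge's pointer stands still within 3 mm of the tip of the set index along the pull direction, and the fingers hold the bow handle there against the spring (more than 3 N on it) (all of step 2 and value of joint each of cover_left, cover_right below 0.03 rad and velocity of joint gauge between -0.01 and 0.01 m/s and contact force between the fingers and handle above 3 N); the arm keeps its last pose, push and grip.
It fails at once if the gauge is drawn out by more than 10 mm while a cover is open (value of joint gauge above 0.01 m and value of joint any of cover_left, cover_right above 0.06 rad).
It fails at once if the pointer is pulled more than 7 mm beyond the index (x of pointer in the frame of index below -0.007 m).
It fails at once if the set index is shifted by more than 3 mm (distance of index from where it was at the start of the episode above 0.003 m).
It fails at once if a loose thing beside the fixture is moved by more than 25 mm (distance of any of next_board_mid, parts_bin_mid, tweezers_mid from where it was at the start of the episode above 0.025 m).
It also fails if it takes over 51 s, if anything falls off the work surface, if the arm or the gripper's body presses on something with over 40 N, if the wrist force passes 120 N, or if a joint passes its speed limit or range.

## Robot

A 6-joint arm with a two-finger parallel gripper is mounted at the origin on a cart in front of the work surface, level with it; the furniture and walls round the work are solid. World frame = base frame: x ahead of the robot, y to its left, z up, the work surface at z = 0. Lengths are in m, angles in degrees, forces in N, time in s.
With the tool pointing down it reaches from about 0.375 to 0.9 m from the base axis. Payload 3.1 kg.
Tool frame: the origin (TCP) lies at the very end of the fingers, on their centre line; the grasp point (between the pads) lies 19 mm behind it; x points along the fingers, z is the direction in which the jaws open and shut, and the axes are right-handed (so a half turn about x gives the same grasp; the last joint's range is limited). The gripper opens to 87 mm and grips with 3 to 60 N. Pads are 19 mm wide; open, the fingers measure 117 mm over their backs; the gripper's body (75 mm by 190 mm) begins 51 mm behind the grasp point.
Start: joints at [-81.675, 30.224, 82.088, -0, 67.689, -10.227], TCP at [0.199, -0.592, 0.223] pointing down, gripper open.
Joint ranges: [-176.69, 176.69], [-43.24, 126.21], [12.49, 139.97], [-82, 262], [0, 151.66], [-163.58, 163.58]. Speed limits (degrees/s): [159.86, 159.86, 180, 180, 180, 180].

## Interface

Orientations are given as a 3x3 rotation matrix whose columns are the frame's x, y, z axes.
In Python, from rig import bot gives the robot as it stands.
- The arm moves only by the tool send_rows, never from a script. Its arguments are lists of equal length, an entry for each row: "fingers": the opening, from 0 (shut) to 1 (fully open); "dp": the shift along the world's x, y, z in mm, a list of three; "turn": the turn, a rotation vector about the world's x, y, z in rad, a list of three. In form: {"fingers": [fingers, ...], "dp": [[tx, ty, tz], ...], "turn": [[rx, ry, rz], ...]}. A call has 1 to 10 rows; each row is the pose to reach, as a shift and turn from the pose measured when the call began; what a row does not reach only later rows make up. A row lasts 1/12 s, in which the tool goes at most 41.7 mm and 7.16 degrees, less where a joint would pass 70% of its speed; a pose out of reach is approached as far as the arm can. A call with a gripper value outside its range is refused whole. The fingers move at their own pace and stop on an object; the grip force is fixed at half the most. Time passes only in rows, so rows that repeat a pose let the fingers close. It gives the time, the measured TCP pose, the force and the opening at its end, in the units of the state.
- bot.read_state(): the state, without advancing time (a new reading comes with each control period).
- bot.capture(name): name is "scene" or "top"; returns a dict with "img" (384x512x3 uint8, blue, green, red), "z_map" (384x512 float32, m along the optical axis (not along the pixel's ray), 0 where there is no reading), "mtx" (3x3 intrinsics, pixels), "k1" (the pictures are not rectified: a ray, as slopes to the right and down, at radius r is drawn at 1 + k1 r^2 times it, then the intrinsics apply), "origin" and "orientation" of the camera in the world. Camera axes: x right, y up, looking along -z (the intrinsics and any distortion apply to the point x, -y, -z); pixel columns grow to the right and rows downward; lengths in m; the calibration is good to about 2 mm. A picture is of the moment at which its call begins.
- bot.hand_in(): hands the job in, once; it reports no verdict.
The state is a dict: "time_s": time; "joint_positions": joint angles; "qvel": joint speeds; "tau": joint torques, N m; "position": TCP position; "tcp_rot": TCP orientation; "force": force on the tool from outside, world axes, zero at the start; "moment": the same for the moment, N m; "opening": opening from 0.0 (shut) to 1.0 (fully open).
Only numpy, scipy, OpenCV 4.12 (cv2) and the standard library are available. Lean on these libraries where they do the work, as an engineer would, in place of code of your own. Each camera call takes 0.05 s, during which the arm holds its last target.

## Working session

There is one attempt and no reset: what is moved stays moved. The work goes in short steps, Python scripts to look and compute and a tool call to move; the robot and the scene stay as the last step left them, time stands still between calls to the robot, and variables do not carry over. Pictures are saved under pics/ and viewed, and the job is handed in when it is done.

Besides the shell and the picture viewer there is one more tool, called after "Call:" as a command line: name --argument value ..., lists and objects as JSON in quotes. send_rows: Moves the arm, as the interface text tells. Its arguments: {"type":"object","properties":{"fingers":{"type":"array","items":{"type":"number"}},"dp":{"type":"array","items":{"type":"array","items":{"type":"number"}}},"turn":{"type":"array","items":{"type":"array","items":{"type":"number"}}}},"required":["fingers","dp","turn"]}

```bash
ls; mkdir -p pics; cat > h.py <<'E'
import numpy as np, cv2, pickle
from rig import bot
def cap(n):
    c=bot.capture(n); pickle.dump(c,open(n+'.pkl','wb')); return c
def world(c):
    """per-pixel world points"""
    h,w=c['z_map'].shape; u,v=np.meshgrid(np.arange(w),np.arange(h))
    p=np.stack([u,v],-1).reshape(-1,1,2).astype(np.float64)
    K=np.array(c['mtx'],float); s=cv2.undistortPoints(p,K,np.array([c['k1'],0,0,0.]))[:,0]
    z=c['z_map'].reshape(-1)
    P=np.stack([s[:,0]*z,-s[:,1]*z,-z],1)
    W=P@np.array(c['orientation']).T+np.array(c['origin'])
    W[z==0]=np.nan
    return W.reshape(h,w,3)
def proj(c,W):
    P=(np.atleast_2d(W)-np.array(c['origin']))@np.array(c['orientation'])
    s=np.stack([P[:,0]/-P[:,2],-P[:,1]/-P[:,2]],1); r2=(s**2).sum(1,keepdims=True)
    s=s*(1+c['k1']*r2); K=np.array(c['mtx']); return s@K[:2,:2].T+K[:2,2]
E
python3 - <<'E'
from h import *
for n in('scene','top'):
    c=cap(n); cv2.imwrite(f'pics/{n}0.png',cv2.resize(c['img'],(800,600)))
    print(n,c['mtx'],c['k1'],c['origin'],c['orientation'])
s=bot.read_state(); print(s)
E
```

```text
pics
scene [[431.66189617   0.         255.85973775]
 [  0.         431.66189617 201.54295838]
 [  0.           0.           1.        ]] -0.16380935198864355 [-0.17793546  0.57111883  0.57020416] [[-0.57437896  0.39720939 -0.71576079]
 [-0.81841228 -0.29684415  0.49202124]
 [-0.01703395  0.86839407  0.49558207]]
top [[359.87360366   0.         264.14189458]
 [  0.         359.87360366 191.05268063]
 [  0.           0.           1.        ]] 0.03664221573098928 [0.47341138 0.10030078 0.94017366] [[ 0.00759482  0.99379331 -0.11098277]
 [-0.99996903  0.00777665  0.00120554]
 [ 0.00206113  0.11097018  0.9938216 ]]
{'time_s': 0.1, 'joint_positions': array([-8.16760775e+01,  3.02740082e+01,  8.21496460e+01, -4.77370038e-04,
        6.76886712e+01, -1.02273860e+01]), 'qvel': array([ 0.10975574, -0.11749047, -0.05558456,  0.06004004, -0.0461841 ,
       -0.06764981]), 'tau': array([-4.94096766e-04, -4.40985525e+01, -1.77150285e+01,  6.34858129e-02,
        5.33987966e-02, -4.15103693e-05]), 'position': array([ 0.19877352, -0.591851  ,  0.22166219]), 'tcp_rot': array([[-2.91439154e-04,  9.48038169e-01,  3.18156479e-01],
       [ 1.93867735e-03,  3.18156430e-01, -9.48036248e-01],
       [-9.99998078e-01,  3.40507877e-04, -1.93066337e-03]]), 'force': array([-0.10329265, -0.24677046,  0.20251649]), 'moment': array([0.03064868, 0.03551981, 0.01530064]), 'opening': 1.0012261575556585}
```

View pics/scene0.png

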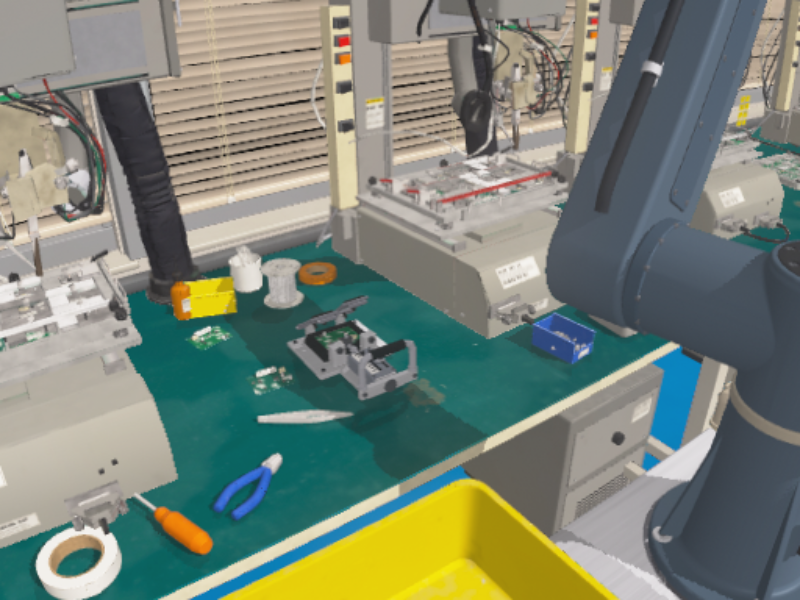

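View pics/top0.png

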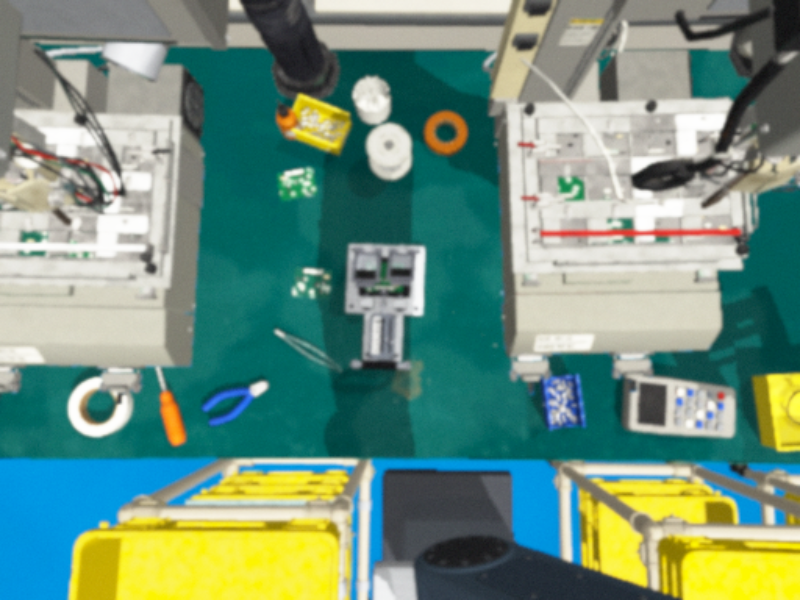

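The fixture sits near (385,300) in the top view, only slightly turned. Its covers are open towards the robot and the bow handle is at (380,365). In the scene view it is at (350,345). Next I crop and measure.

```bash
python3 - <<'E'
from h import *
c=pickle.load(open('top.pkl','rb'));W=world(c)
im=c['img'][145:245,205:290]; cv2.imwrite('pics/topc.png',cv2.resize(im,None,fx=6,fy=6,interpolation=cv2.INTER_CUBIC))
c2=pickle.load(open('scene.pkl','rb'));W2=world(c2)
im=c2['img'][180:262,175:275]; cv2.imwrite('pics/scenec.png',cv2.resize(im,None,fx=7,fy=7,interpolation=cv2.INTER_CUBIC))
np.set_printoptions(precision=3,suppress=True,linewidth=250)
print((W[145:245:4,212:280:4,2]*1000).round())
print(W[180,246],W[234,243])
E
```

```text
[[-0. -1. -1. -2. -1. -1.  0. -4.  0. -4. -3. -2. -3. -0.  1.  1.  1.]
 [-0.  0. -3. -1.  0. -3. -0.  1.  3. -0. -3. -5.  0.  1. -1. -0. -4.]
 [-2. -1.  0. -0. -2. -1.  1.  2. -2. -1.  1. -3. -1.  1. -2.  2. -2.]
 [-0.  1.  1.  8. 11. 11. 36. 12. 12.  8.  2. 38.  1. -0. -2. -1. -1.]
 [-1. -3.  1. 11. 46. 45. 43. 43. 44. 39. 46. 43. 46. 44. 13. -1. -1.]
 [-4.  0.  0. 10. 57. 48. 50. 51. 50. 30. 53. 55. 54. 52. 11. -2. -3.]
 [-1. -2. -2. 12. 62. 58. 58. 60. 22. 66. 64. 66. 66. 66. 11. -0.  0.]
 [-1. -0. -1. 11. 74. 75. 76. 74. 25. 76. 83. 80. 78. 77. 11. -1. -0.]
 [-2.  1. -2.  9. 82. 81. 82. 80. 22. 87. 89. 86. 88. 88.  9. -2. -1.]
 [ 1. -2.  1. 10. 78. 77. 80. 79. 21. 23. 83. 89. 89. 13.  9. -1. -1.]
 [ 2.  3.  0.  9. 11. nan 23. 29. 37. 34. 25. 26. 25. 11. 12.  0. -0.]
 [ 2.  0. -0. 12. 10. 20. 25. 19. 39. 37. 27. 30. 22. 10.  9. -3.  1.]
 [-4.  3. -1. 11.  9. 45. 46.  9. 11. 10. 44. 46. 48. 10. 11.  3. nan]
 [-1. -0. -2. 14.  9. 30. 43. 12. 11. 10. 42. 43. 45. 12. 13.  0. -2.]
 [-2. -2.  1. -2. -2. -3. 10. 31. 32. 11. 11. 11. 12.  8. 12.  1. -0.]
 [-0.  0.  0. -1. -1. -2. 11. 33. 35. 32. 33. 11. -3.  1.  1. -1. -4.]
 [ 0.  1. -2. -1. -4. -2. 13. 33. 34. 31. 34.  9. -1. -0. -0. -3. -1.]
 [-1.  5. -1. -0.  0. -1. 12. 36. 35. 32. 34. 10. -0. -2. -0. -0.  0.]
 [ 1. -3. -1. -1. -1.  0. 12. 33. 33. 36. 32. 11. -5. -2. -1. -1. -3.]
 [ 0. -4.  1.  0. -0. -1.  9. 36. 34. 37. 28. 10. -1. -1.  3. -4. -1.]
 [-2. -1. -2.  0. -1. -2. 13. 34. 34. 36. 32. 12.  1. -2.  0.  3. -1.]
 [-1. -0. -3.  0.  1. 11.  8. 34. 36. 33. 24.  8. -0.  2. -2.  0. -2.]
 [ 0. -1. -1. 69. 81. 85. 86. 83. 84. 83. 86. 79. 77.  1.  0. -1. -2.]
 [-2. -1. -1. -3. -3.  0.  1.  0. -0. -0. -2. -2.  1. -1. -1. -0.  1.]
 [-1.  3. -2.  1. -2.  1. -2. -1. -2.  2. -1.  3. -1.  1. -0. -4. -2.]]
[0.604 0.146 0.024] [0.467 0.148 0.087]
```

View pics/topc.png

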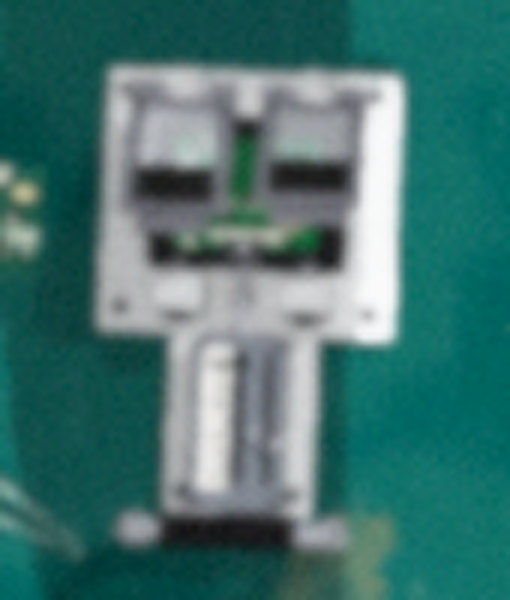

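View pics/scenec.png

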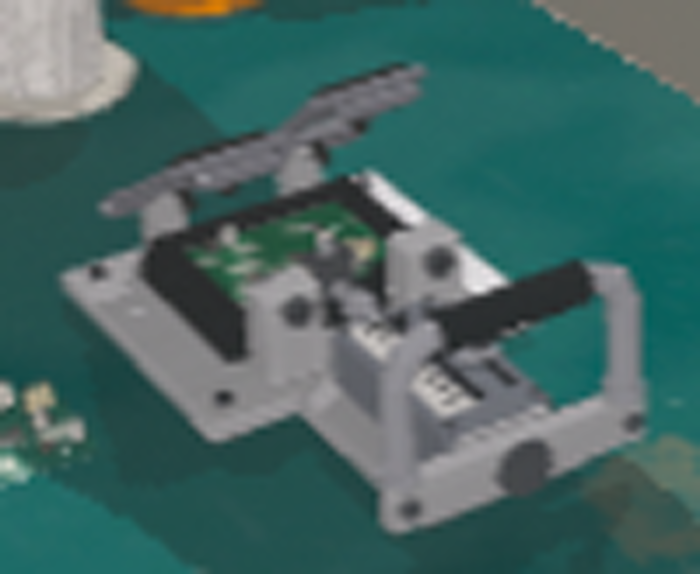

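```bash
cat >> h.py <<'E'
def ray(c,uv,z):
    K=np.array(c['mtx'],float); s=cv2.undistortPoints(np.array(uv,float).reshape(-1,1,2),K,np.array([c['k1'],0,0,0.]))[:,0]
    d=np.c_[s[:,0],-s[:,1],-np.ones(len(s))]@np.array(c['orientation']).T; o=np.array(c['origin'])
    t=(z-o[2])/d[:,2]; return o+d*t[:,None]
E
python3 - <<'E'
from h import *
from scipy.optimize import least_squares
np.set_printoptions(precision=4,suppress=True)
c=pickle.load(open('top.pkl','rb'));c2=pickle.load(open('scene.pkl','rb'))
def t(x,y): return ((x+.5)/6-.5+205,(y+.5)/6-.5+145)
def s(x,y): return ((x+.5)/7-.5+175,(y+.5)/7-.5+180)
ob=[(c,t(108,65),(58,64,11)),(c,t(405,73),(58,-64,11)),(c,t(95,333),(-58,64,11)),(c,t(397,343),(-58,-64,11)),
(c,t(165,530),(-144,27,78)),(c,t(296,533),(-144,-27,78)),
(c2,s(62,280),(58,64,11)),(c2,s(215,430),(-58,64,11)),(c2,s(445,335),(-144,27,78)),(c2,s(585,278),(-144,-27,78))]
def res(p,full=False):
    ca,sa=np.cos(p[2]),np.sin(p[2]);R=np.array([[ca,-sa,0],[sa,ca,0],[0,0,1]])
    r=[]
    for cc,uv,f in ob:
        w=R@(np.array(f)/1000)+[p[0],p[1],0]; r.append((proj(cc,w)[0]-uv))
    return np.array(r) if full else np.ravel(r)
for sub in (None,):
    q=least_squares(res,[.61,.146,0],loss='soft_l1'); print(q.x); print(res(q.x,True))
E
```

```text
[ 0.6105  0.1456 -0.0199]
[[ 0.2061  0.2607]
 [-0.5341  0.2829]
 [ 0.5826 -0.3727]
 [-0.3316 -0.6816]
 [-0.3102  0.8129]
 [ 0.5691  0.9302]
 [-0.5432 -1.3558]
 [-0.3259 -0.7689]
 [-0.592  -0.1224]
 [ 0.7851  0.0483]]
```

Fixture fit: origin at (0.6105, 0.1456), yaw −0.020 rad, with residuals under 1.4 px. Before moving I check obstacle heights along the transit and the cover angles.

```bash
python3 - <<'E'
from h import *
np.set_printoptions(precision=4,suppress=True)
c=pickle.load(open('top.pkl','rb'));W=world(c).reshape(-1,3);c2=pickle.load(open('scene.pkl','rb'));W2=world(c2).reshape(-1,3)
A=np.r_[W,W2];A=A[~np.isnan(A[:,0])]
for x0 in np.arange(.25,.9,.1):
    print(round(x0,2),[ (round(y0,2),int(1000*np.percentile(m,99.5))) for y0 in np.arange(-.6,.5,.1) for m in [A[(A[:,0]>x0)&(A[:,0]<x0+.1)&(A[:,1]>y0)&(A[:,1]<y0+.1),2]] if len(m)>5])
ca,sa=np.cos(-.0199),np.sin(-.0199)
R=np.array([[ca,-sa],[sa,ca]])
f=W.copy(); f[:,:2]=(W[:,:2]-[.6105,.1456])@R; f*=1000
for y in(27.5,-27.5):
    m=(abs(f[:,1]-y)<20)&(f[:,0]<36)&(f[:,0]>-40)&(f[:,2]>46+0)
    m&=f[:,2]>46
    g=f[m]; m2=g[:,0]>-30; g=g[m2]
    k=np.polyfit(g[:,0],g[:,2],1); print(y,len(g),'angle',np.arctan(-k[0]),'z at 40',np.polyval(k,40), 'minx',g[:,0].min(),'maxz',g[:,2].max())
E
```

```text
0.25 [(np.float64(-0.6), 3), (np.float64(-0.5), 46), (np.float64(-0.4), 3), (np.float64(-0.3), 3), (np.float64(-0.2), 447), (np.float64(-0.1), 524), (np.float64(-0.0), 447), (np.float64(0.1), 3), (np.float64(0.2), 3), (np.float64(0.3), 3), (np.float64(0.4), 23)]
0.35 [(np.float64(-0.6), 17), (np.float64(-0.5), 44), (np.float64(-0.4), 32), (np.float64(-0.3), 35), (np.float64(-0.2), 57), (np.float64(-0.1), 67), (np.float64(-0.0), 3), (np.float64(0.1), 3), (np.float64(0.2), 3), (np.float64(0.3), 14), (np.float64(0.4), 26)]
0.45 [(np.float64(-0.6), 3), (np.float64(-0.5), 44), (np.float64(-0.4), 118), (np.float64(-0.3), 120), (np.float64(-0.2), 121), (np.float64(-0.1), 122), (np.float64(-0.0), 3), (np.float64(0.1), 85), (np.float64(0.2), 9), (np.float64(0.3), 10), (np.float64(0.4), 120)]
0.55 [(np.float64(-0.6), 3), (np.float64(-0.5), 3), (np.float64(-0.4), 191), (np.float64(-0.3), 491), (np.float64(-0.2), 189), (np.float64(-0.1), 188), (np.float64(-0.0), 81), (np.float64(0.1), 89), (np.float64(0.2), 13), (np.float64(0.3), 3), (np.float64(0.4), 548)]
0.65 [(np.float64(-0.6), 3), (np.float
[... 267 characters left out ...]
oat64(-0.5), 445), (np.float64(-0.4), 444), (np.float64(-0.3), 459), (np.float64(-0.2), 495), (np.float64(-0.1), 487), (np.float64(-0.0), 16), (np.float64(0.1), 69), (np.float64(0.2), 520), (np.float64(0.3), 531), (np.float64(0.4), 529)]
0.85 [(np.float64(-0.5), 4), (np.float64(-0.4), 397), (np.float64(-0.3), 150), (np.float64(-0.2), 411), (np.float64(-0.1), 486), (np.float64(-0.0), 16), (np.float64(0.1), 74), (np.float64(0.2), 337), (np.float64(0.3), 392), (np.float64(0.4), 398)]
27.5 347 angle 0.5835556764598246 z at 40 44.82560746837132 minx -24.5574504559339 maxz 87.24462051375248
-27.5 313 angle 0.6806351086435144 z at 40 45.74091447440914 minx -19.854180589640492 maxz 92.57291331160688
```

Call:
send_rows --fingers '[0,0,0,0,0,0,0,0,0,0]' --dp '[[20,27,20],[42,57,40],[65,88,58],[87,118,58],[110,149,58],[133,180,58],[156,210,58],[178,241,58],[201,272,58],[201,272,58]]' --turn '[[0,0,-0.1],[0,0,-0.2],[0,0,-0.3],[0,0,-0.344],[0,0,-0.344],[0,0,-0.344],[0,0,-0.344],[0,0,-0.344],[0,0,-0.344],[0,0,-0.344]]'

```text
time_s: 0.93
position: [0.4022, -0.3135, 0.2793]
tcp_rot: [[0.001, 1.0, -0.014], [0.007, -0.014, -1.0], [-1.0, 0.001, -0.007]]
force: [-0.3, -0.5, -0.1]
opening: 0.328
```

Call:
send_rows --fingers '[0,0,0,0,0,0,0,0,0,0]' --dp '[[7,40,0],[14,80,0],[21,120,0],[28,160,0],[35,200,0],[42,240,0],[49,280,0],[56,320,0],[64,360,0],[68,383,0]]' --turn '[[0,0,0],[0,0,0],[0,0,0],[0,0,0],[0,0,0],[0,0,0],[0,0,0],[0,0,0],[0,0,0],[0,0,0]]'

```text
time_s: 1.77
position: [0.4702, 0.0728, 0.2792]
tcp_rot: [[0.001, 1.0, -0.012], [0.008, -0.012, -1.0], [-1.0, 0.001, -0.008]]
force: [0.1, 0.4, 0.8]
opening: 0.008
```

Call:
send_rows --fingers '[0,0,0,0,0,0,0,0,0]' --dp '[[36,12,0],[73,24,0],[110,36,0],[138,45,-20],[138,45,-60],[138,45,-100],[138,45,-140],[138,45,-164],[138,45,-164]]' --turn '[[0,0,-0.008],[0,0,-0.008],[0,0,-0.008],[0,0,-0.008],[0,0,-0.008],[0,0,-0.008],[0,0,-0.008],[0,0,-0.008],[0,0,-0.008]]'

```text
time_s: 2.52
position: [0.6031, 0.1172, 0.1086]
tcp_rot: [[-0.013, 1.0, -0.02], [0.008, -0.02, -1.0], [-1.0, -0.013, -0.007]]
force: [-0.5, -0.1, 0.1]
opening: 0.006
```

```bash
python3 - <<'E'
from h import *
c=cap('scene'); im=c['img'][150:262,165:285]; cv2.imwrite('pics/s1.png',cv2.resize(im,None,fx=5,fy=5,interpolation=cv2.INTER_CUBIC))
E
```

```text
(no output)
```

View pics/s1.png

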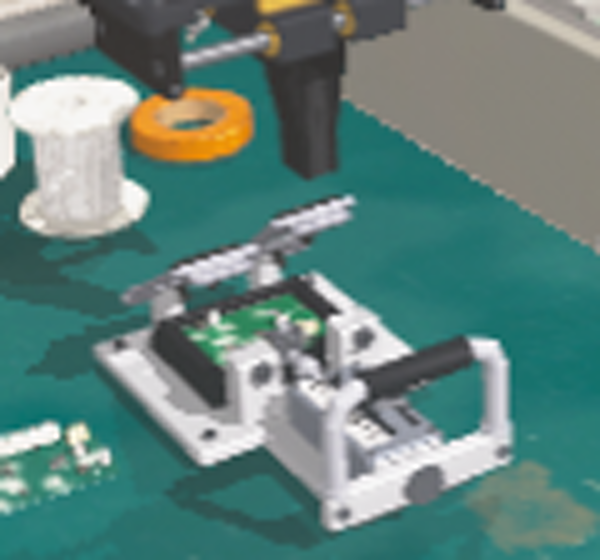

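Fingertips hang at about (310,170), right above the right cover at (310,220). I press along its arc.

Call:
send_rows --fingers '[0,0,0,0,0,0,0,0,0,0]' --dp '[[4,1,-12],[3,1,-22],[2,1,-30],[0,1,-34],[-3,1,-38],[-5,1,-42],[-7,1,-46],[-9,1,-50],[-10,1,-53],[-10,1,-53]]' --turn '[[0,0,0],[0,0,0],[0,0,0],[0,0,0],[0,0,0],[0,0,0],[0,0,0],[0,0,0],[0,0,0],[0,0,0]]'

```text
time_s: 3.4
position: [0.595, 0.1183, 0.0582]
tcp_rot: [[-0.008, 1.0, -0.02], [0.008, -0.02, -1.0], [-1.0, -0.008, -0.008]]
force: [0.5, 0.0, -1.1]
opening: 0.005
```

Call:
send_rows --fingers '[0,0,0,0,0,0,0,0]' --dp '[[-2,0,-3],[-2,0,-5],[-3,0,-7],[-3,0,-9],[-3,0,-11],[-3,0,-13],[-3,0,-14],[-3,0,-14]]' --turn '[[0,0,0],[0,0,0],[0,0,0],[0,0,0],[0,0,0],[0,0,0],[0,0,0],[0,0,0]]'

```text
time_s: 4.07
position: [0.5915, 0.1183, 0.0457]
tcp_rot: [[-0.009, 1.0, -0.02], [0.008, -0.02, -1.0], [-1.0, -0.009, -0.007]]
force: [-3.8, -0.5, 11.7]
opening: 0.006
```

```bash
python3 - <<'E'
from h import *
c=cap('scene'); im=c['img'][150:262,165:285]; cv2.imwrite('pics/s2.png',cv2.resize(im,None,fx=5,fy=5,interpolation=cv2.INTER_CUBIC))
E
```

```text
(no output)
```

View pics/s2.png

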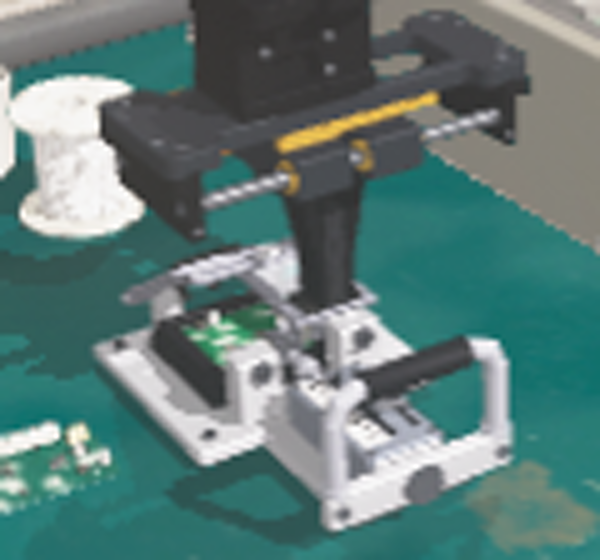

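Call:
send_rows --fingers '[0,0,0]' --dp '[[0,0,-2],[0,0,-2],[0,0,-2]]' --turn '[[0,0,0],[0,0,0],[0,0,0]]'

```text
time_s: 4.37
position: [0.5915, 0.1183, 0.0456]
tcp_rot: [[-0.009, 1.0, -0.019], [0.007, -0.019, -1.0], [-1.0, -0.009, -0.007]]
force: [-3.9, -0.8, 13.9]
opening: 0.008
```

Call:
send_rows --fingers '[0,0,0,0,0,0,0]' --dp '[[0,0,30],[0,0,62],[2,8,66],[12,45,66],[14,55,66],[14,55,60],[14,55,55]]' --turn '[[0,0,0],[0,0,0],[0,0,0],[0,0,0],[0,0,0],[0,0,0],[0,0,0]]'

```text
time_s: 4.95
position: [0.6045, 0.1736, 0.0993]
tcp_rot: [[-0.01, 1.0, -0.017], [0.007, -0.017, -1.0], [-1.0, -0.011, -0.006]]
force: [0.7, -0.3, -0.8]
opening: 0.005
```

```bash
python3 - <<'E'
from h import *
print(bot.read_state()['position'],bot.read_state()['force'])
c=cap('scene'); im=c['img'][150:262,165:285]; cv2.imwrite('pics/s3.png',cv2.resize(im,None,fx=5,fy=5,interpolation=cv2.INTER_CUBIC))
E
```

```text
[0.60454674 0.17361771 0.09929759] [ 0.70726204 -0.27743973 -0.79480165]
```

View pics/s3.png

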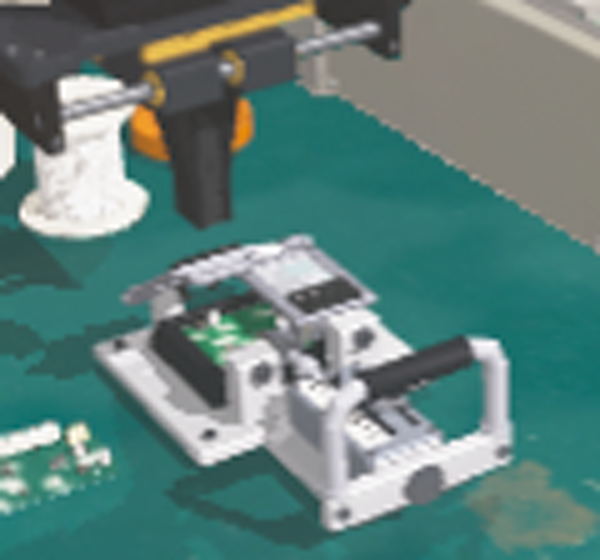

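The right cover lies shut at (320,280) and the fingertips are now over the left cover. I press that one the same way.

Call:
send_rows --fingers '[0,0,0,0,0,0,0,0,0,0]' --dp '[[1,0,-10],[0,0,-18],[-2,0,-24],[-4,0,-29],[-7,0,-34],[-9,0,-39],[-11,0,-44],[-12,0,-48],[-13,0,-51],[-13,0,-53]]' --turn '[[0,0,0],[0,0,0],[0,0,0],[0,0,0],[0,0,0],[0,0,0],[0,0,0],[0,0,0],[0,0,0],[0,0,0]]'

```text
time_s: 5.83
position: [0.5902, 0.1729, 0.0454]
tcp_rot: [[-0.014, 1.0, -0.018], [0.006, -0.018, -1.0], [-1.0, -0.014, -0.006]]
force: [-3.7, -1.0, 17.0]
opening: 0.005
```

Call:
send_rows --fingers '[0,0,0,0]' --dp '[[0,0,-3],[0,0,-4],[0,0,-5],[0,0,-5]]' --turn '[[0,0,0],[0,0,0],[0,0,0],[0,0,0]]'

```text
time_s: 6.17
position: [0.5902, 0.1729, 0.0449]
tcp_rot: [[-0.013, 1.0, -0.018], [0.006, -0.018, -1.0], [-1.0, -0.013, -0.006]]
force: [-5.8, -1.6, 27.1]
opening: 0.007
```

Call:
send_rows --fingers '[0,0,0,0,0,0,0,0,0,0]' --dp '[[0,0,35],[0,0,75],[-5,0,115],[-25,-5,150],[-60,-10,165],[-95,-20,165],[-124,-24,165],[-124,-24,165],[-124,-24,165],[-124,-24,165]]' --turn '[[0,0,0],[0,0,0],[0,0,0.12],[0,0,0.24],[0,0,0.36],[0,0,0.48],[0,0,0.6],[0,0,0.72],[0,0,0.84],[0,0,0.96]]'

```text
time_s: 7.0
position: [0.4652, 0.149, 0.2101]
tcp_rot: [[-0.012, 0.583, 0.812], [-0.007, 0.812, -0.583], [-1.0, -0.013, -0.006]]
force: [0.1, 0.8, -0.7]
opening: 0.004
```

```bash
python3 - <<'E'
from h import *
c=cap('scene'); im=c['img'][170:262,175:275]; cv2.imwrite('pics/s4.png',cv2.resize(im,None,fx=7,fy=6.4,interpolation=cv2.INTER_CUBIC))
E
```

```text
(no output)
```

View pics/s4.png

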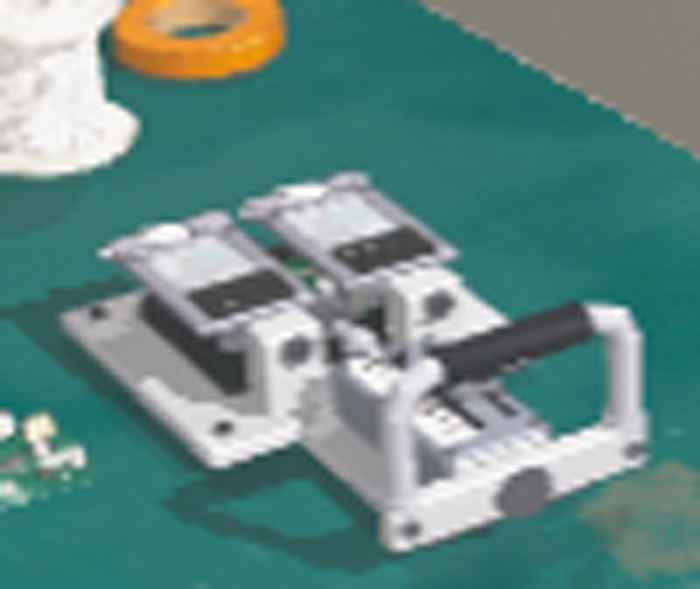

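Both covers lie level under their posts at (250,290) and (400,240). Next I finish the yaw, open, and descend astride the sleeve.

Call:
send_rows --fingers '[0.7,0.7,0.7,0.7,0.7,0.7,0.7,0.7,0.7,0.7]' --dp '[[1,0,0],[1,0,0],[1,0,0],[1,0,0],[1,0,-15],[1,0,-35],[1,0,-60],[1,0,-60],[1,0,-60],[1,0,-60]]' --turn '[[0,0,0.12],[0,0,0.24],[0,0,0.36],[0,0,0.48],[0,0,0.603],[0,0,0.603],[0,0,0.603],[0,0,0.603],[0,0,0.603],[0,0,0.603]]'

```text
time_s: 7.88
position: [0.4669, 0.1492, 0.1505]
tcp_rot: [[-0.006, 0.016, 1.0], [-0.013, 1.0, -0.016], [-1.0, -0.013, -0.005]]
force: [-0.0, 0.1, 0.8]
opening: 0.655
```

```bash
python3 - <<'E'
from h import *
c=cap('scene'); im=c['img'][170:262,175:275]; cv2.imwrite('pics/s5.png',cv2.resize(im,None,fx=7,fy=6.4,interpolation=cv2.INTER_CUBIC))
print(proj(c,[[.4665,.1485,.078],[.4665-.043,.1485,.15]]))
E
```

```text
[[248.35177325 223.27812934]
 [259.7254213  201.82594679]]
```

View pics/s5.png

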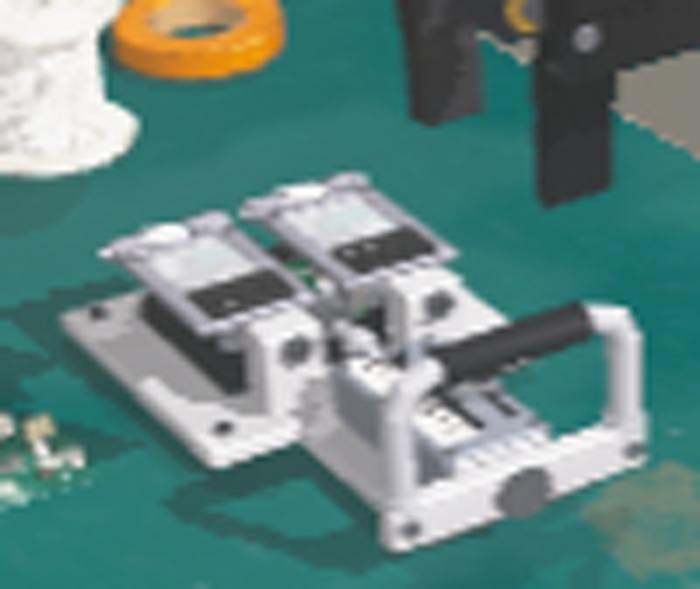

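```bash
cat >> h.py <<'E'
P0=np.array([.6105,.1456,-.0199])
def F(f):
    f=np.atleast_2d(f)/1000.; ca,sa=np.cos(P0[2]),np.sin(P0[2])
    return np.c_[P0[0]+ca*f[:,0]-sa*f[:,1],P0[1]+sa*f[:,0]+ca*f[:,1],f[:,2]]
def rect(c,z,x0,x1,y0,y1,s=8):
    """ortho-warp of plane z (mm) in fixture frame; image up=+x, left=+y, s px/mm"""
    q=[(x1,y1,z),(x1,y0,z),(x0,y0,z),(x0,y1,z)]
    p=proj(c,F(q)).astype(np.float32)
    w,h=int((y1-y0)*s),int((x1-x0)*s)
    d=np.array([[0,0],[w,0],[w,h],[0,h]],np.float32)
    return cv2.warpPerspective(c['img'],cv2.getPerspectiveTransform(p,d),(w,h),flags=cv2.INTER_CUBIC)
E
python3 - <<'E'
from h import *
c=pickle.load(open('top.pkl','rb'));c2=pickle.load(open('scene.pkl','rb'))
a=rect(c,34,-140,-50,-25,25,6.5);b=rect(c2,34,-140,-50,-25,25,6.5)
o=np.hstack([a,b])
o=cv2.convertScaleAbs(o,alpha=1.0)
for x in range(-140,-50,10):
    y=int((-50-x)*6.5); cv2.putText(o,str(x),(0,y+4),0,.4,(0,0,255),1); cv2.line(o,(25,y),(35,y),(0,0,255),1);cv2.line(o,(320,y),(340,y),(0,0,255),1)
cv2.imwrite('pics/r1.png',o); print(o.shape)
E
```

```text
(585, 650, 3)
```

View pics/r1.png

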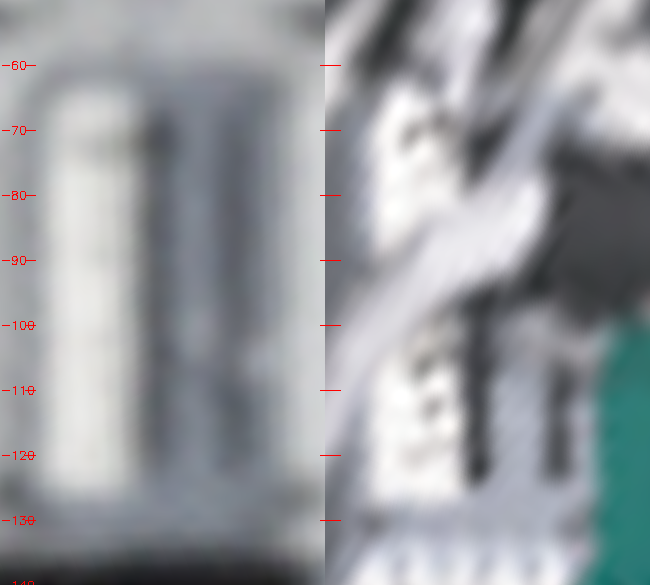

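In the top rectification the pointer is near fx≈−71 and the index clip near fx≈−102, but both are blurry. I have time to clear the hand and average several frames.

Call:
send_rows --fingers '[0.7,0.7,0.7,0.7,0.7,0.7,0.7,0.7,0.7,0.7]' --dp '[[0,0,40],[0,-20,80],[0,-60,100],[0,-100,100],[0,-140,100],[0,-180,100],[-5,-220,100],[-10,-255,100],[-10,-280,100],[-10,-280,100]]' --turn '[[0,0,0],[0,0,0],[0,0,0],[0,0,0],[0,0,0],[0,0,0],[0,0,0],[0,0,0],[0,0,0],[0,0,0]]'

```text
time_s: 8.77
position: [0.4585, -0.136, 0.2529]
tcp_rot: [[0.0, 0.022, 1.0], [-0.017, 1.0, -0.022], [-1.0, -0.017, 0.001]]
force: [0.7, -1.0, 0.3]
opening: 0.699
```

```bash
python3 - <<'E'
from h import *
out={}
for n in('top','scene'):
    L=[bot.capture(n) for _ in range(8)]
    c=L[0]; c['avg']=np.mean([l['img'] for l in L],0); c['img']=c['avg'].round().astype(np.uint8)
    c['zavg']=np.mean([np.where(l['z_map']==0,np.nan,l['z_map']) for l in L],0)
    pickle.dump(c,open(n+'_avg.pkl','wb')); out[n]=c
a=rect(out['top'],34,-140,-50,-25,25,6.5);b=rect(out['scene'],36,-140,-50,-25,25,6.5)
o=np.hstack([a,b])
for x in range(-140,-50,10):
    y=int((-50-x)*6.5); cv2.putText(o,str(x),(0,y+4),0,.4,(0,0,255),1); cv2.line(o,(25,y),(35,y),(0,0,255),1);cv2.line(o,(320,y),(340,y),(0,0,255),1)
cv2.imwrite('pics/r2.png',o)
p=proj(out['scene'],F([[-102,0,36]]))[0].astype(int);print(p)
im=out['scene']['img'][p[1]-20:p[1]+20,p[0]-26:p[0]+26]; cv2.imwrite('pics/s6.png',cv2.resize(im,None,fx=14,fy=14,interpolation=cv2.INTER_CUBIC))
print(bot.read_state()['time_s'])
E
```

```text
[238 230]
9.5667
```

View pics/r2.png

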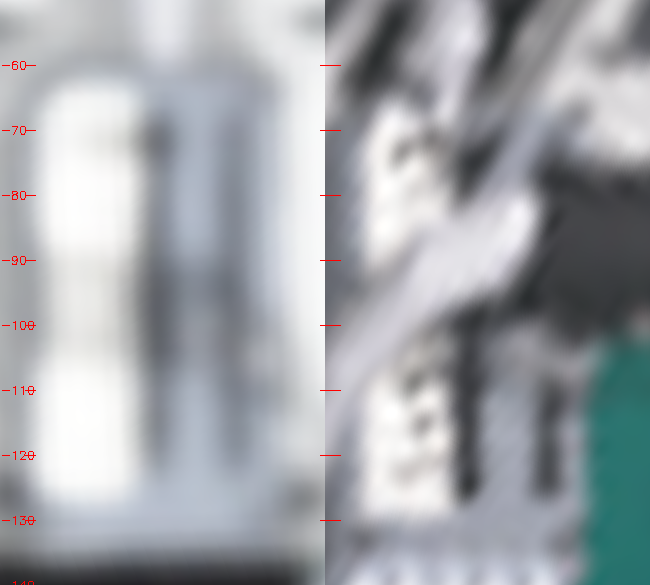

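View pics/s6.png

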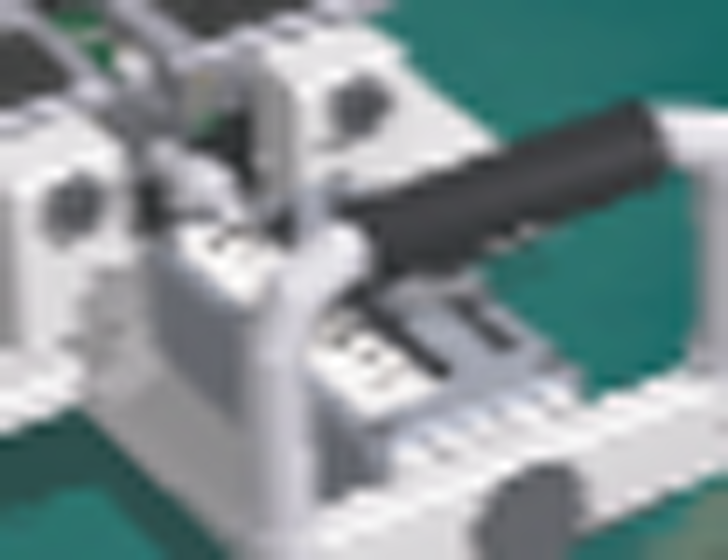

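```bash
python3 - <<'E'
from h import *
a=pickle.load(open('top_avg.pkl','rb'))
import glob
t0=cv2.imread('pics/top0.png')
b=pickle.load(open('top.pkl','rb'))
for nm,c in(('init',b),('avg',a)):
    r=cv2.cvtColor(rect(c,36,-130,-60,-25,25,4),cv2.COLOR_BGR2GRAY).astype(float)
    print(nm,'fx   ',[12,8,4,2,0,-2,-4,-6,-8,-10,-12,-14,-16])
    for x in np.arange(-62,-126,-2):
        i=int((-60-x)*4); print(x,[int(r[i-2:i+3,int((25-y)*4)-3:int((25-y)*4)+4].mean()) for y in (12,8,4,2,0,-2,-4,-6,-8,-10,-12,-14,-16)])
print(proj(a,F([[-71,0,36],[-81,0,36]])))
E
```

```text
init fx    [12, 8, 4, 2, 0, -2, -4, -6, -8, -10, -12, -14, -16]
-62 [161, 158, 145, 142, 144, 146, 143, 141, 138, 136, 135, 136, 140]
-64 [182, 177, 151, 138, 135, 135, 136, 135, 134, 131, 125, 122, 126]
-66 [205, 198, 158, 133, 124, 126, 130, 131, 128, 122, 118, 117, 124]
-68 [215, 204, 154, 120, 105, 115, 127, 130, 123, 114, 111, 115, 127]
-70 [210, 191, 139, 102, 89, 104, 123, 129, 119, 107, 107, 116, 131]
-72 [198, 177, 125, 93, 85, 100, 120, 127, 117, 104, 103, 115, 133]
-74 [201, 178, 133, 101, 91, 104, 121, 125, 115, 103, 99, 112, 132]
-76 [216, 194, 147, 110, 98, 112, 125, 124, 113, 101, 100, 113, 132]
-78 [226, 208, 155, 116, 103, 117, 127, 124, 112, 99, 100, 114, 132]
-80 [227, 211, 154, 116, 104, 117, 129, 127, 113, 99, 99, 114, 133]
-82 [228, 207, 148, 110, 100, 115, 132, 131, 114, 98, 97, 113, 134]
-84 [227, 208, 146, 107, 100, 116, 132, 130, 114, 99, 97, 112, 134]
-86 [225, 208, 148, 107, 99, 114, 130, 129, 114, 99, 98, 112, 135]
-88 [223, 205, 148, 111, 101, 115, 130, 128, 115, 99, 98, 114, 135]
-90 [224, 204, 147, 113, 103, 118, 130, 127, 115, 99, 100, 116, 136]
-92 [
[... 2863 characters left out ...]
6]
-108 [250, 241, 188, 143, 129, 145, 164, 164, 149, 133, 135, 152, 165]
-110 [253, 246, 197, 152, 137, 155, 174, 173, 155, 135, 132, 145, 155]
-112 [253, 249, 199, 153, 140, 160, 177, 177, 161, 141, 135, 147, 159]
-114 [254, 249, 198, 151, 139, 160, 180, 182, 166, 145, 141, 157, 170]
-116 [254, 249, 198, 152, 140, 162, 181, 183, 167, 147, 143, 160, 179]
-118 [253, 249, 201, 158, 146, 166, 184, 184, 169, 150, 145, 162, 181]
-120 [252, 249, 207, 168, 156, 172, 185, 186, 173, 156, 152, 166, 180]
-122 [252, 248, 212, 179, 167, 178, 187, 188, 179, 166, 162, 171, 178]
-124 [250, 245, 212, 188, 179, 185, 191, 191, 185, 178, 174, 176, 174]
[[245.04130943 204.67346215]
 [244.90781174 208.64291149]]
```

```bash
python3 - <<'E'
from h import *
a=pickle.load(open('top_avg.pkl','rb'))
r=cv2.cvtColor(rect(a,78,-170,-120,-40,40,4),cv2.COLOR_BGR2GRAY).astype(float)
for x in np.arange(-126,-162,-2):
    i=int((-120-x)*4); print(x,[int(r[i-2:i+3,int((40-y)*4)-12:int((40-y)*4)+13].mean()) for y in (20,10,0,-10,-20)])
r2=r[int(22*4):int(26*4)].mean(0); print([(40-i/4,int(r2[i])) for i in range(0,320,8)])
b=pickle.load(open('scene_avg.pkl','rb'))
W=world(a);
ca=np.cos(P0[2]);sa=np.sin(P0[2]);R=np.array([[ca,-sa],[sa,ca]])
for w in (world(a),world(b)):
    w=w.reshape(-1,3);f=w.copy();f[:,:2]=(w[:,:2]-P0[:2])@R;f*=1000
    m=(f[:,2]>66)&(f[:,2]<95)&(abs(f[:,1])<22)&(f[:,0]<-125)&(f[:,0]>-165);print(m.sum(),np.median(f[m],0),f[m].min(0),f[m].max(0))
    for y in (27.5,-27.5):
        m=(abs(f[:,1]-y)<16)&(f[:,0]<36)&(f[:,0]>-30)&(f[:,2]>30); k=np.polyfit(f[m,0],f[m,2],1);print('cover',y,k[0],np.polyval(k,-18),m.sum())
E
```

```text
-126 [127, 238, 198, 187, 154]
-128 [127, 214, 194, 189, 147]
-130 [138, 192, 189, 185, 153]
-132 [143, 185, 178, 172, 158]
-134 [129, 166, 151, 145, 144]
-136 [91, 121, 106, 103, 109]
-138 [53, 68, 59, 60, 70]
-140 [37, 37, 36, 38, 53]
-142 [36, 36, 36, 36, 54]
-144 [37, 38, 39, 39, 59]
-146 [40, 42, 44, 44, 60]
-148 [49, 49, 54, 52, 62]
-150 [60, 59, 66, 62, 70]
-152 [67, 66, 73, 72, 78]
-154 [67, 67, 75, 76, 83]
-156 [66, 67, 77, 77, 86]
-158 [66, 67, 78, 78, 88]
-160 [66, 68, 80, 80, 92]
[(40.0, 203), (38.0, 211), (36.0, 211), (34.0, 209), (32.0, 196), (30.0, 162), (28.0, 110), (26.0, 63), (24.0, 42), (22.0, 38), (20.0, 37), (18.0, 37), (16.0, 38), (14.0, 38), (12.0, 38), (10.0, 37), (8.0, 38), (6.0, 38), (4.0, 39), (2.0, 39), (0.0, 39), (-2.0, 39), (-4.0, 40), (-6.0, 40), (-8.0, 39), (-10.0, 39), (-12.0, 38), (-14.0, 40), (-16.0, 40), (-18.0, 39), (-20.0, 48), (-22.0, 82), (-24.0, 140), (-26.0, 195), (-28.0, 226), (-30.0, 237), (-32.0, 239), (-34.0, 239), (-36.0, 237), (-38.0, 231)]
113 [-1.43320613e+02 -5.97694312e-02  8.34692144e+01] [-149.23640894  -21.37657714   77.01959771] [-136.29979964   21.54567446   86.61782069]
cover 27.5 -0.05559008491668529 43.55126659827287 320
cover -27.5 -0.06587624566500577 44.159667870117154 316
122 [-1.47590508e+02 -1.18962369e-01  8.15275346e+01] [-152.77757091  -21.42851929   72.21246057] [-138.00356763   21.2031871    85.74513485]
cover 27.5 -0.028768923623870735 43.11781890209038 195
cover -27.5 -0.032623574568666096 43.27532494022388 188
```

Call:
send_rows --fingers '[0.7,0.7,0.7,0.7,0.7,0.7,0.7,0.7,0.7,0.7]' --dp '[[1,40,0],[2,80,0],[4,120,0],[5,160,0],[6,200,0],[7,240,0],[8,275,0],[8.5,285.5,-30],[8.5,285.5,-70],[8.5,285.5,-100]]' --turn '[[0,0,0],[0,0,0],[0,0,0],[0,0,0],[0,0,0],[0,0,0],[0,0,0],[0,0,0],[0,0,0],[0,0,0]]'

```text
time_s: 10.4
position: [0.4655, 0.1562, 0.1496]
tcp_rot: [[-0.003, 0.013, 1.0], [-0.013, 1.0, -0.013], [-1.0, -0.013, -0.003]]
force: [-0.4, -0.4, 0.3]
opening: 0.701
```

Call:
send_rows --fingers '[0.7,0.7,0.7]' --dp '[[0,0,-5],[0,0,-5],[0,0,-5]]' --turn '[[0,0,0],[0,0,0],[0,0,0]]'

```text
time_s: 10.65
position: [0.4663, 0.1561, 0.1452]
tcp_rot: [[-0.003, 0.014, 1.0], [-0.013, 1.0, -0.014], [-1.0, -0.013, -0.003]]
force: [0.3, -0.4, -0.3]
opening: 0.701
```

Call:
send_rows --fingers '[0.7,0.7,0.7,0.7,0.7,0.7,0.7]' --dp '[[0.7,-6.5,-10],[0.7,-6.5,-35],[0.7,-6.5,-60],[0.7,-6.5,-75],[0.7,-6.5,-85],[0.7,-6.5,-85],[0.7,-6.5,-85]]' --turn '[[0,0,-0.007],[0,0,-0.007],[0,0,-0.007],[0,0,-0.007],[0,0,-0.007],[0,0,-0.007],[0,0,-0.007]]'

```text
time_s: 11.23
position: [0.4682, 0.1495, 0.0613]
tcp_rot: [[-0.0, 0.021, 1.0], [-0.013, 1.0, -0.021], [-1.0, -0.013, -0.0]]
force: [0.6, -0.2, 0.3]
opening: 0.701
```

```bash
python3 - <<'E'
from h import *
s=bot.read_state();print(s['position'],s['force'])
c=cap('scene'); im=c['img'][160:262,175:275]; cv2.imwrite('pics/s7.png',cv2.resize(im,None,fx=5.8,fy=5.8,interpolation=cv2.INTER_CUBIC))
E
```

```text
[0.46824568 0.14953571 0.06130758] [ 0.55686608 -0.24152943  0.26358857]
```

View pics/s7.png

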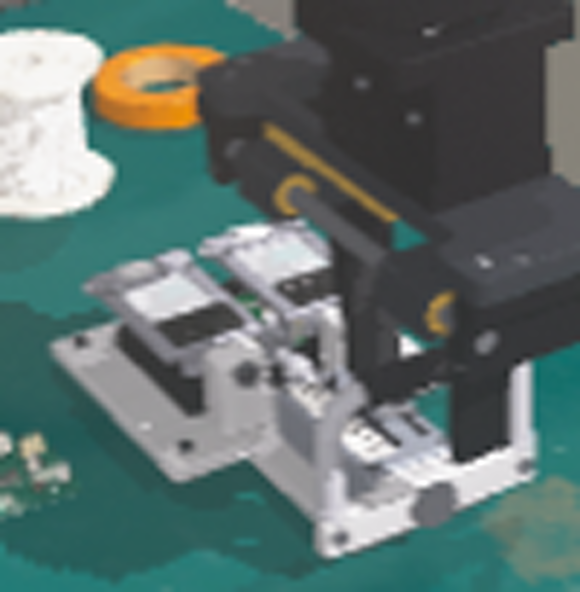

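The sleeve at (405,375) lies between the fingers, one before it and one behind. Closing on it now.

Call:
send_rows --fingers '[0,0,0,0,0,0,0,0]' --dp '[[0,0,0],[0,0,0],[0,0,0],[0,0,0],[0,0,0],[0,0,0],[0,0,0],[0,0,0]]' --turn '[[0,0,0],[0,0,0],[0,0,0],[0,0,0],[0,0,0],[0,0,0],[0,0,0],[0,0,0]]'

```text
time_s: 11.95
position: [0.4683, 0.1496, 0.0615]
tcp_rot: [[0.0, 0.021, 1.0], [-0.013, 1.0, -0.021], [-1.0, -0.013, 0.0]]
force: [0.6, 0.4, 0.7]
opening: 0.175
```

Call:
send_rows --fingers '[0,0,0,0,0,0,0,0,0,0]' --dp '[[-2,0,0],[-5,0.1,0],[-8,0.2,0],[-11,0.2,0],[-14,0.3,0],[-17,0.3,0],[-20,0.4,0],[-20,0.4,0],[-20,0.4,0],[-20,0.4,0]]' --turn '[[0,0,0],[0,0,0],[0,0,0],[0,0,0],[0,0,0],[0,0,0],[0,0,0],[0,0,0],[0,0,0],[0,0,0]]'

```text
time_s: 12.78
position: [0.4508, 0.1501, 0.0616]
tcp_rot: [[0.005, 0.021, 1.0], [-0.012, 1.0, -0.021], [-1.0, -0.012, 0.006]]
force: [6.2, -0.4, -6.3]
opening: 0.148
```

```bash
cat > look.py <<'E'
import sys
from h import *
s=bot.read_state();print(s['position'],s['force'],s['opening'],s['time_s'])
n=sys.argv[1]
o=[]
for cam in('scene','top'):
    L=[bot.capture(cam) for _ in range(6)]; c=L[0]; c['img']=np.mean([l['img'] for l in L],0).round().astype(np.uint8)
    pickle.dump(c,open(f'{cam}_{n}.pkl','wb'))
    p=proj(c,F([[-100,0,37]]))[0].round().astype(int)
    im=c['img'][p[1]-20:p[1]+20,p[0]-20:p[0]+20]; o.append(cv2.resize(im,None,fx=10,fy=10,interpolation=cv2.INTER_CUBIC)); print(cam,p)
cv2.imwrite(f'pics/l{n}.png',np.hstack(o))
E
python3 look.py a
```

```text
[0.45082116 0.15014212 0.06159018] [ 6.16487951 -0.42274818 -6.32992288] 0.14803006271352157 12.7833
scene [238 230]
top [245 216]
```

View pics/la.png

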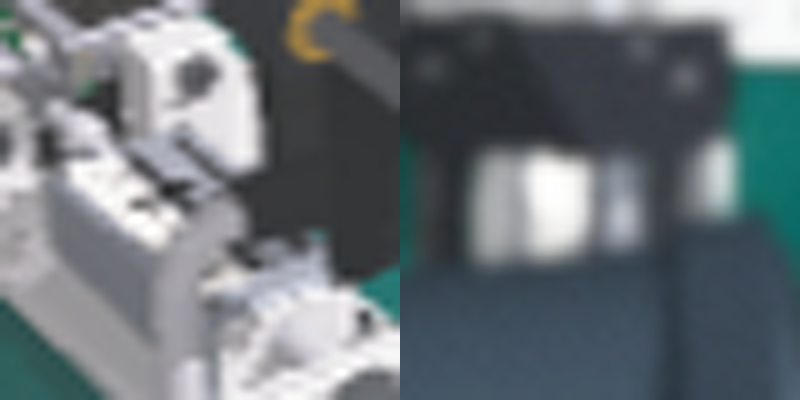

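```bash
cat > v.py <<'E'
import sys
from h import *
n=sys.argv[1]; ptr=float(sys.argv[2])
c=pickle.load(open(f'scene_{n}.pkl','rb'))
u0,v0,w,h=222,208,40,30
im=cv2.resize(c['img'][v0:v0+h,u0:u0+w],None,fx=20,fy=20,interpolation=cv2.INTER_CUBIC)
im=cv2.convertScaleAbs(im,alpha=1.3)
for f,col in(((ptr,4,37),(0,0,255)),((-101,-4,37),(0,255,0)),((-127,0,34),(255,0,0)),((-62,0,34),(255,0,0)),((-101,-14,38),(0,255,255))):
    p=proj(c,F([f]))[0]; q=((p-[u0,v0]+.5)*20).astype(int); cv2.circle(im,tuple(int(k) for k in q),4,col,1); print(f,q)
cv2.imwrite(f'pics/v{n}.png',im)
E
python3 v.py a -89.5
```

```text
(-89.5, 4, 37) [252 420]
(-101, -4, 37) [367 443]
(-127, 0, 34) [463 584]
(-62, 0, 34) [159 324]
(-101, -14, 38) [442 408]
```

View pics/va.png

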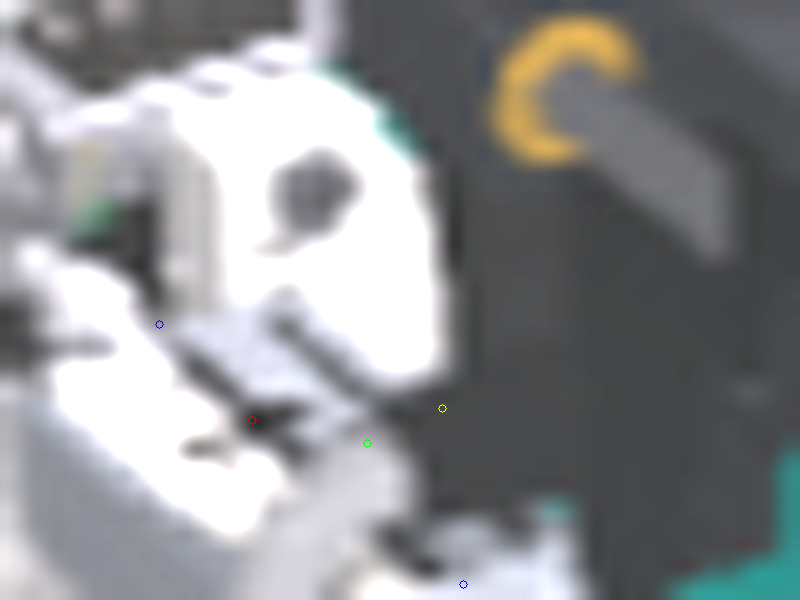

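The pointer shows at (270,415), where my −89.5 mm prediction puts it. The index is still hidden behind the bow's leg, so I draw further, staying short of it.

Call:
send_rows --fingers '[0,0,0,0,0,0,0,0]' --dp '[[-4,0,0],[-6,0.1,0],[-8,0.1,0],[-10,0.2,0],[-10.5,0.2,0],[-10.5,0.2,0],[-10.5,0.2,0],[-10.5,0.2,0]]' --turn '[[0,0,0],[0,0,0],[0,0,0],[0,0,0],[0,0,0],[0,0,0],[0,0,0],[0,0,0]]'

```text
time_s: 14.05
position: [0.4439, 0.1504, 0.0616]
tcp_rot: [[0.013, 0.021, 1.0], [-0.012, 1.0, -0.021], [-1.0, -0.011, 0.013]]
force: [8.0, -1.5, -8.4]
opening: 0.147
```

```bash
python3 look.py b; python3 v.py b -96.5
```

```text
[0.44391888 0.15037439 0.06161817] [ 8.03023782 -1.49286834 -8.3774977 ] 0.14666900200215147 14.05
scene [238 230]
top [245 216]
(-96.5, 4, 37) [285 448]
(-101, -4, 37) [367 443]
(-127, 0, 34) [463 584]
(-62, 0, 34) [159 324]
(-101, -14, 38) [442 408]
```

View pics/vb.png

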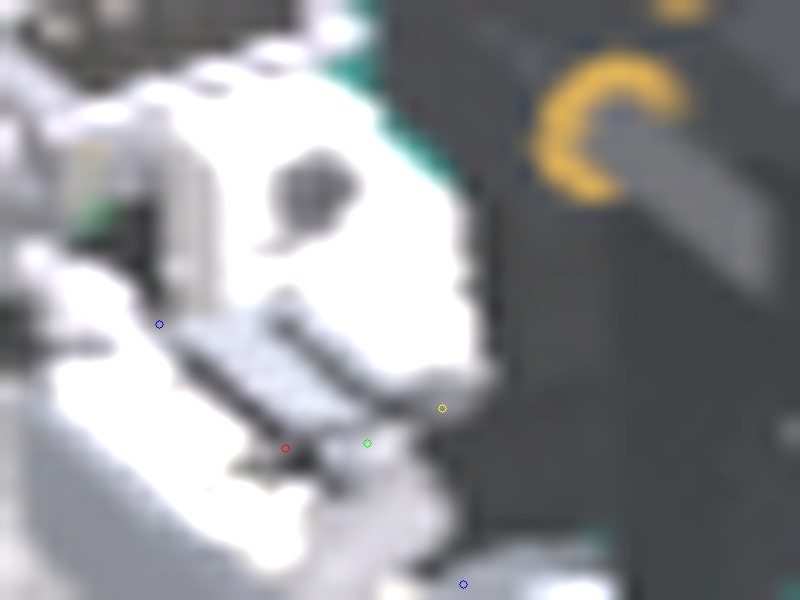

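View pics/lb.png

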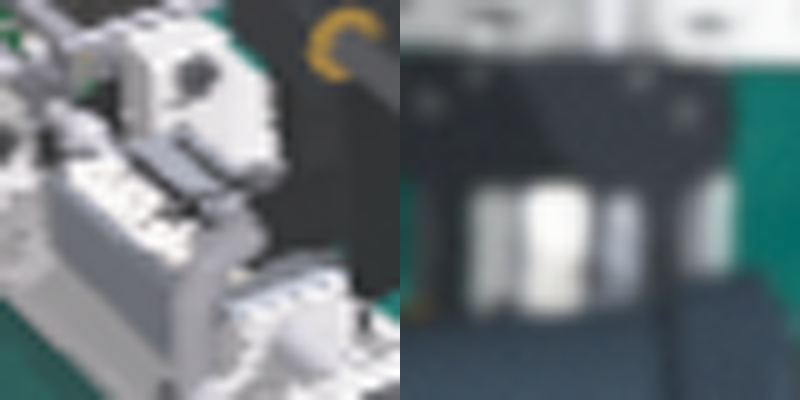

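The index clip is now visible at (340–400, 430–460) with its knob at (460,390), and the pointer is just short of it at (285,455). A rectified view will refine the gap.

```bash
cat > r.py <<'E'
import sys
from h import *
o=[]
for n in sys.argv[1:]:
    c=pickle.load(open(f'scene_{n}.pkl','rb'))
    a=rect(c,37,-115,-75,-20,15,11)
    for x in range(-115,-75,5):
        y=int((-75-x)*11); cv2.putText(a,str(x),(0,y+4),0,.35,(0,0,255),1); cv2.line(a,(28,y),(34,y),(0,0,255),1)
    o.append(a)
cv2.imwrite('pics/rr'+sys.argv[-1]+'.png',np.hstack(o))
E
python3 r.py a b
```

```text
(no output)
```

View pics/rrb.png

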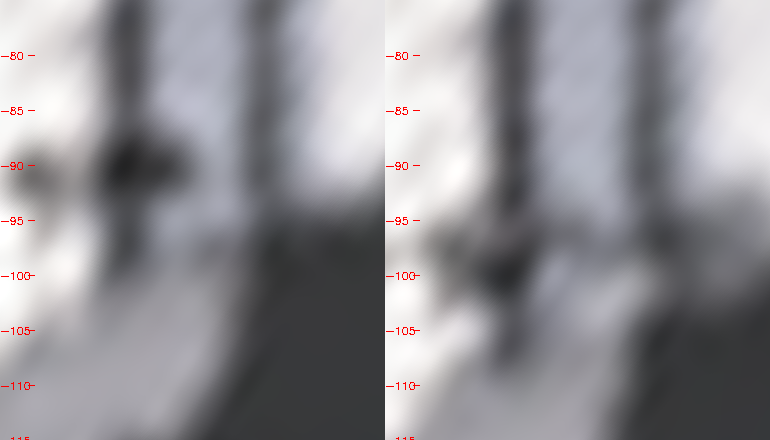

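Call:
send_rows --fingers '[0,0,0,0,0,0]' --dp '[[-4,0,0],[-5,0,0],[-6,0,0],[-6,0,0],[-6,0,0],[-6,0,0]]' --turn '[[0,0,0],[0,0,0],[0,0,0],[0,0,0],[0,0,0],[0,0,0]]'

```text
time_s: 15.15
position: [0.4417, 0.1505, 0.0616]
tcp_rot: [[0.02, 0.021, 1.0], [-0.011, 1.0, -0.021], [-1.0, -0.011, 0.02]]
force: [9.1, -1.0, -9.7]
opening: 0.151
```

```bash
python3 look.py c; python3 v.py c -98.5;python3 r.py b c
```

```text
[0.44172938 0.15045363 0.06161841] [ 9.0572803  -0.97173434 -9.72221347] 0.1506710599451054 15.15
scene [238 230]
top [245 216]
(-98.5, 4, 37) [294 456]
(-101, -4, 37) [367 443]
(-127, 0, 34) [463 584]
(-62, 0, 34) [159 324]
(-101, -14, 38) [442 408]
```

View pics/rrc.png

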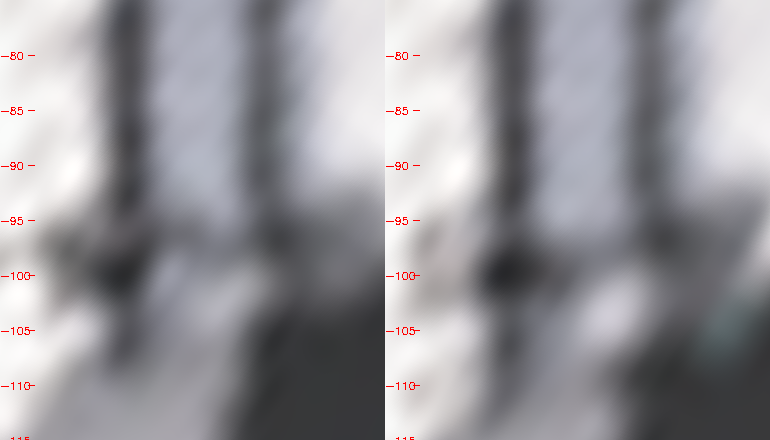

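View pics/vc.png

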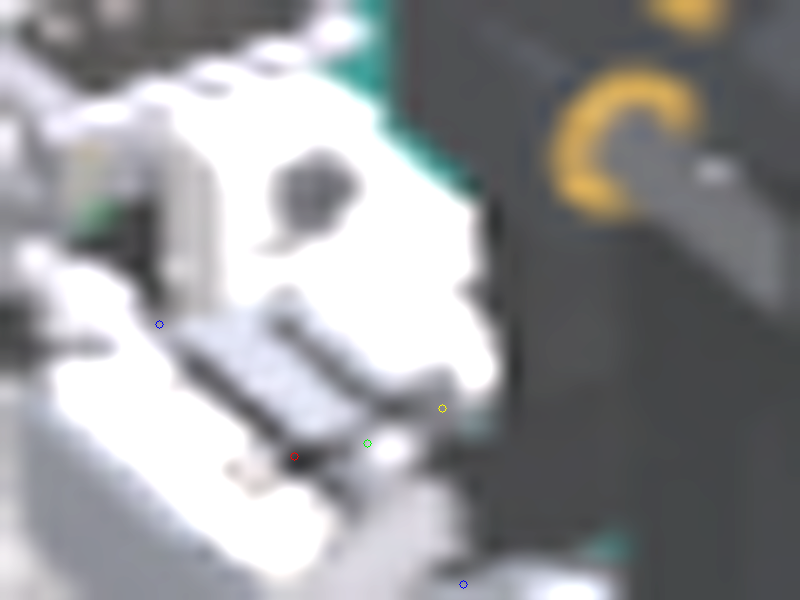

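Pointer is now near −99.5 in the rectified frame, but the clip's height makes its x uncertain through parallax. I average depth frames over the clip to settle it in 3D.

```bash
python3 - <<'E'
from h import *
L=[bot.capture('scene') for _ in range(24)]
c=L[0]; Z=np.array([l['z_map'] for l in L]); Z[Z==0]=np.nan
c['img']=np.mean([l['img'] for l in L],0).round().astype(np.uint8)
print('std',np.nanmedian(np.nanstd(Z,0)))
c['z_map']=np.nan_to_num(np.nanmedian(Z,0)); pickle.dump(c,open('scene_d.pkl','wb'))
# top avg depth earlier
W=world(c); f=W.copy(); ca=np.cos(P0[2]);sa=np.sin(P0[2]);R=np.array([[ca,-sa],[sa,ca]])
f[...,:2]=(W[...,:2]-P0[:2])@R; f*=1000
g=cv2.cvtColor(c['img'],cv2.COLOR_BGR2GRAY)
for v in range(222,238):
    print(v,' '.join('%4d,%3d,%2d(%3d)'%(*f[v,u].round(),g[v,u]) for u in range(232,248)))
s=bot.read_state();print(s['position'],s['force'],s['time_s'])
E
```

```text
std 0.0012659997
222  -49,-15,26(151)  -51,-16,27(197)  -51,-18,26(225)  -63,-14,34(190)  -65,-16,35(166)  -51,-27,23(214)  -52,-29,23(226)  -52,-32,22(228)  -51,-35,20(230)  -40,-44,11(234)  -41,-46,11(237)  -43,-48,11(236)  -44,-51,11(201)  -49,-50,14(117) -156, 13,93( 65) -158, 12,93( 56)
223  -48,-15,24(149)  -64, -8,34(175)  -66,-10,34(183)  -67,-12,34(153)  -68,-14,34(151)  -68,-17,33(179)  -52,-29,20(217)  -52,-32,19(227)  -51,-35,18(227)  -43,-42,11(234)  -44,-44,10(237)  -46,-46,10(237)  -47,-48,11(237)  -51,-49,12(177) -156, 13,90( 70) -158, 12,90( 56)
224  -66, -4,34(174)  -67, -6,34(176)  -69, -8,34(176)  -70,-10,34(132)  -71,-12,34( 92)  -72,-14,34(153)  -73,-16,33(185)  -52,-32,16(208)  -52,-34,15(224)  -47,-40,11(235)  -49,-42,11(237)  -50,-44,10(237)  -51,-46,11(238)  -53,-48,11(219) -155, 13,87(133) -157, 12,88( 56)
225  -70, -2,34(155)  -71, -4,34(174)  -72, -6,34(173)  -74, -8,34(173)  -75,-10,34(142)  -77,-11,34(103)  -78,-13,34(131)  -79,-15,34(166)  -51,-34,12(208)  -51,-37,11(232)  -52,-40,10(237)  -54,-41,11(237)  -55,-43,11(237)  -56,-46,10(235) -156, 13,85(1
[... 2747 characters left out ...]
-175, 26,76( 56) -175, 24,74( 66)
236 -107, 21,33(122) -109, 19,34(128) -110, 17,34(157) -113, 16,34(200) -114, 14,34(202) -169, 44,77(171) -172, 43,78(163) -173, 41,78(168) -173, 39,77(167) -174, 37,76(164) -174, 35,76(157) -122,  1,33(119) -173, 30,73( 79) -173, 27,72( 82) -126, -4,34(101) -127, -6,33(123)
237 -109, 22,32(115) -112, 21,33(121) -114, 19,34(127) -115, 18,34(158) -168, 46,74(165) -171, 45,76(158) -172, 43,76(162) -173, 42,76(166) -174, 40,75(163) -174, 37,74(158) -124,  5,34(136) -125,  3,34(127) -126,  1,33(130) -128,  0,34(130) -129, -2,33(130) -130, -4,34(131)
[0.44174708 0.1504353  0.06162591] [ 8.65110086 -0.36588119 -8.42488749] 16.95
  var = nanvar(a, axis=axis, dtype=dtype, out=out, ddof=ddof,
<stdin>:6: RuntimeWarning: All-NaN slice encountered
```

Averaged depth gives the pointer's front face at fx≈−100 (centre about −99.3). The index bar's tip is at about −102, with its knob centred near −102.5. About 2.5 mm remains, so I draw that.

Call:
send_rows --fingers '[0,0,0,0,0,0,0,0]' --dp '[[-4.5,0,0],[-5.5,0,0],[-6.4,0,0],[-6.4,0,0],[-6.4,0,0],[-6.4,0,0],[-6.4,0,0],[-6.4,0,0]]' --turn '[[0,0,0],[0,0,0],[0,0,0],[0,0,0],[0,0,0],[0,0,0],[0,0,0],[0,0,0]]'

```text
time_s: 17.62
position: [0.4394, 0.1505, 0.0616]
tcp_rot: [[0.028, 0.022, 0.999], [-0.01, 1.0, -0.021], [-1.0, -0.01, 0.028]]
force: [9.2, -0.9, -10.0]
opening: 0.149
```

```bash
python3 -W ignore - <<'E'
from h import *
L=[bot.capture('scene') for _ in range(40)]
c=L[0]; Z=np.array([l['z_map'] for l in L]); Z[Z==0]=np.nan
c['img']=np.mean([l['img'] for l in L],0).round().astype(np.uint8)
c['z_map']=np.nan_to_num(np.nanmedian(Z,0)); pickle.dump(c,open('scene_e.pkl','wb'))
W=world(c); f=W.copy(); ca=np.cos(P0[2]);sa=np.sin(P0[2]);R=np.array([[ca,-sa],[sa,ca]])
f[...,:2]=(W[...,:2]-P0[:2])@R; f*=1000
g=cv2.cvtColor(c['img'],cv2.COLOR_BGR2GRAY)
m=(f[...,2]>35)&(f[...,2]<46)&(f[...,0]<-90)&(f[...,0]>-112)&(abs(f[...,1])<20)
for v,u in zip(*np.where(m)): print(v,u,f[v,u].round(1),g[v,u])
s=bot.read_state();print(s['position'],s['force'],s['opening'],s['time_s'],s['tcp_rot'][:,0])
for y in (27.5,-27.5):
    mm=(abs(f[...,1]-y)<16)&(f[...,0]<36)&(f[...,0]>-30)&(f[...,2]>30); k=np.polyfit(f[mm][:,0],f[mm][:,2],1);print('cover',y,k[0],np.polyval(k,-18))
E
python3 v.py e -101.5
```

```text
226 242 [-99.  -11.2  43.1] 195
226 243 [-100.6  -12.8   43.3] 165
226 244 [-101.7  -14.8   43.2] 164
227 242 [-102.6   -8.9   43.2] 123
227 243 [-104.1  -10.6   43.4] 114
227 244 [-105.6  -12.3   43.5] 120
228 242 [-103.9   -8.    41.6] 79
228 243 [-105.8   -9.5   42. ] 96
228 244 [-106.7  -11.5   41.7] 109
229 241 [-100.    -7.6   37. ] 153
229 242 [-103.3   -8.3   38.5] 131
229 243 [-105.4   -9.6   39.1] 103
229 244 [-106.4  -11.6   38.9] 122
229 245 [-105.7  -14.7   37.3] 172
230 238 [-100.5    0.6   37.7] 107
230 239 [-101.5   -1.4   37.4] 112
230 240 [-102.1   -3.7   36.9] 166
230 241 [-103.3   -5.6   36.8] 207
230 242 [-105.3   -7.    37.4] 192
230 243 [-106.5   -8.9   37.3] 231
231 236 [-101.6    6.5   37.9] 118
231 237 [-102.1    4.2   37.2] 84
231 238 [-102.8    2.    36.8] 68
231 241 [-104.5   -4.7   35.1] 161
231 242 [-106.1   -6.4   35.3] 150
232 233 [-100.5   13.7   37.4] 226
232 234 [-101.4   11.6   37.1] 127
232 235 [-102.4    9.7   36.8] 65
[0.43942421 0.15051828 0.06162315] [  8.22807559  -1.15034209 -10.10417415] 0.14761295479869452 19.6167 [ 0.02806896 -0.01037048 -0.99955219]
cover 27.5 -0.035924803416601966 43.324223800075984
cover -27.5 -0.032317852459695866 43.11157781210847
(-101.5, 4, 37) [308 468]
(-101, -4, 37) [367 443]
(-127, 0, 34) [463 584]
(-62, 0, 34) [159 324]
(-101, -14, 38) [442 408]
```

View pics/ve.png

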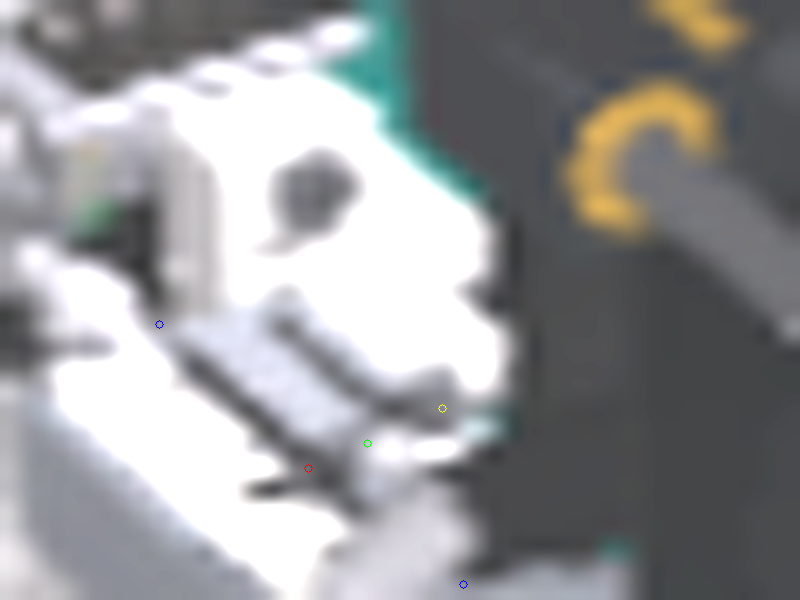

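The pointer's top points now run from −100.5 to −102.8, centred at about −101.8. The index tip and bar are at about −102, so the two are level. The grip is on, both covers are flat, and the pose was unchanged over the last 2 s. Handing in.

```bash
python3 - <<'E'
from rig import bot
s=bot.read_state();print(s['position'],s['opening'],s['time_s'])
print(bot.hand_in())
E
```

```text
[0.43942421 0.15051828 0.06162315] 0.14761295479869452 19.6167
the job is handed in; nothing more can be done
None
```

I ran the whole pull test and handed it in at 19.6 s. Both covers are shut, the pointer stands at the index, and the gripper still holds the handle. No verdict was reported.

- **Covers:** I pressed both on their thumb pads until they hit a firm stop, at a pad height of about 45–46 mm with 14 N (right) and 27 N (left). Later pictures and the depth fits showed both lying level under their posts.
- **Pull:** I gripped the sleeve with an opening of about 13 mm, which fits its 14 mm thickness. I then drew it straight out in four steps, with pictures between them, for about 29 mm of travel. The last pull reading was 8–9 N along the pull direction.
- **Pointer against index:** averaged depth from the scene camera puts the pointer at about −101.8 mm and the index tip at about −102 to −102.5 mm in the fixture's frame. The gap is under 1 mm, but I would trust that only to about 1.5 mm. The tool pose did not change over the last 2 s.
- **Checks that disagreed:**
    - The blurry top view gave the index nearer −101 mm, and its screw knob seemed to be at −105.5 mm. The depth points put the knob at about −102.5 mm, and I trusted the depth.
    - There was also about 10 N of vertical force on the tool while pulling, and the tool tilted about 1.6°. I left both as they were, since the pose held steady.

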